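# Set the coffee to keep warm

### The job

The coffee carafe stands on one of the two plates of the warming plate, and both thumbwheels are off. With a fingertip laid on top of the knurled thumbwheel in front of the carafe's plate, roll it toward the back by one click, so that it rests at keep warm (orange stripe at the yellow dots) and not beyond, then take the finger away. Leave the other wheel off, and do not lift or shift the carafe, the mug or anything else.

Things in the scene. Friction and masses are not known exactly. Their poses are not given: they have to be found in the camera images.
- warmer: double warming plate, fixed on the worktop: aluminium box, flat black top, 318 x 338 mm, 55 mm high. Origin under its centre at worktop height; x from its front (thumbwheels, robot side) to its back (round plates), y to its left, z up. Wheels 154 mm apart along y, 115 mm in front of the centre; plate centres 170 mm behind them (+x)
- wheel_left (a joint): left thumbwheel, knurled, grey, radius 32, 18 wide; axle along the warmer's y, 37 mm up. Value in rad: 0 off, 0.5 first click (keep warm), 1.0 second (hot); grows as its top rolls to the warmer's +x, 16 mm of rim per click. Takes about 2.5 N at the rim; let go, it snaps to a click (tips over at 0.25 and 0.75). Its orange stripe stands by white dots at off, yellow (top) at first click, red at second.
- wheel_right (a joint): right thumbwheel, knurled, grey, radius 32, 18 wide; axle along the warmer's y, 37 mm up. Value in rad: 0 off, 0.5 first click (keep warm), 1.0 second (hot); grows as its top rolls to the warmer's +x, 16 mm of rim per click. Takes about 2.5 N at the rim; let go, it snaps to a click (tips over at 0.25 and 0.75). Its orange stripe stands by white dots at off, yellow (top) at first click, red at second.
- wheel_left_crown (a point): highest point of the left thumbwheel's rim, 69 mm above the worktop, middle of its width; a point of the warmer that does not turn with the wheel; axes as the warmer's. The wheel rises 14 mm out of the black top between two round black cheeks, each 12 mm wide and 4.5 mm lower than the wheel, so it cannot be pinched
- wheel_right_crown (a point): highest point of the right thumbwheel's rim, 69 mm above the worktop, middle of its width; a point of the warmer that does not turn with the wheel; axes as the warmer's. The wheel rises 14 mm out of the black top between two round black cheeks, each 12 mm wide and 4.5 mm lower than the wheel, so it cannot be pinched
- plate_left (a point): centre of the top of the left dark steel plate (142 mm across), 59 mm above the worktop
- plate_right (a point): centre of the top of the right dark steel plate (142 mm across), 59 mm above the worktop
- carafe: loose glass coffee carafe with dark red lid and handle, 129 x 173 x 140 mm, standing on one of the plates with its handle to the back; origin under the middle of its outline, handle toward its own -y
- carafe_middle (a point): the carafe's underside, under the middle of its round glass body (130 mm across)
- mug: loose speckled white mug, 86 x 121 x 90 mm, on the other plate with its handle to the back; origin under the middle of its outline
- kitchen_timer: loose round white wind-up timer, 63 mm across, 55 mm high, on the worktop left of the warmer; origin under its centre
- salt_crock: loose cream salt crock, 110 mm across, 56 mm high, on the worktop left of the warmer; origin under its centre
- tea_canister: loose orange canister with wooden lid, 87 mm across, 100 mm high, on the worktop right of the warmer; origin under its centre
- tin: loose food tin, 75 mm across, 110 mm high, on the worktop right of the warmer; origin under its centre
Things that resemble listed ones, but are neither listed nor needed, are in the scene too. Of the things that look like the carafe, the largest one is meant.

How it is judged (in metres and radians):
On the way:
1. the wheel of the carafe's plate is rolled on from off by the fingers' touch (((horizontal distance between carafe_middle and plate_left below 0.05 m and value of joint wheel_left above 0.12 rad and contact force between the fingers and warmer above 0.5 N) or (horizontal distance between carafe_middle and plate_right below 0.05 m and value of joint wheel_right above 0.12 rad and contact force between the fingers and warmer above 0.5 N))), for 0.02 s.
At the end, for the whole second after the job is handed in: the thumbwheel of the plate under the carafe rests in its first click (0.5 rad within 0.08) and the other wheel is still off (0 within 0.08); the carafe still stands on its plate (((horizontal distance between carafe_middle and plate_left below 0.05 m and value of joint wheel_left between 0.42 and 0.58 rad and value of joint wheel_right between -0.08 and 0.08 rad) or (horizontal distance between carafe_middle and plate_right below 0.05 m and value of joint wheel_right between 0.42 and 0.58 rad and value of joint wheel_left between -0.08 and 0.08 rad))); the robot touches nothing.
It fails at once if the wheel of the mug's plate is turned (by more than 0.18 rad) ((horizontal distance between carafe_middle and plate_left below 0.05 m and value of joint wheel_right above 0.18 rad) or (horizontal distance between carafe_middle and plate_right below 0.05 m and value of joint wheel_left above 0.18 rad)).
It fails at once if the carafe is lifted, tipped or shifted by more than 15 mm (distance of carafe from where it was at the start of the episode above 0.015 m or angle between carafe's own z axis and vertical above 0.2 rad).
It fails at once if the mug is lifted, tipped or shifted by more than 15 mm (distance of mug from where it was at the start of the episode above 0.015 m or angle between mug's own z axis and vertical above 0.2 rad).
It fails at once if the timer, salt crock, orange canister or tin is lifted, tipped or shifted by more than 15 mm (distance of any of kitchen_timer, salt_crock, tea_canister, tin from where it was at the start of the episode above 0.015 m or angle between any of kitchen_timer, salt_crock, tea_canister, tin's own z axis and vertical above 0.2 rad).
It also fails if it takes over 40 s, if anything falls off the work surface, if the arm or the gripper's body presses on something with over 40 N, if the wrist force passes 120 N, or if a joint passes its speed limit or range.

### The arm

A 6-joint arm with a two-finger parallel gripper is mounted at the origin on a cart in front of the work surface, level with it; the furniture and walls round the work are solid. World frame = base frame: x ahead of the robot, y to its left, z up, the work surface at z = 0. Lengths are in m, angles in degrees, forces in N, time in s.
With the tool pointing down it reaches from about 0.25 to 0.725 m from the base axis. Payload 9.7 kg.
Tool frame: the origin (TCP) lies midway between the tips of the shut fingers; the grasp point (between the pads) lies 19 mm behind it; z points along the fingers, y is the line along which they close (so a half turn about z gives the same grasp; the last joint's range is limited). The gripper opens to 85 mm and grips with 20 to 120 N. Pads are 22 mm wide; open, the fingers measure 114 mm over their backs; the gripper's body (76 mm by 85 mm) begins 54 mm behind the grasp point. The pads swing forward as they close: fully open they stand 13 mm farther back than shut.
Start: joints at [71.505, 4.979, 10.078, 95.1, 0, 90], TCP at [0.174, 0.522, 0.231] pointing down, gripper open.
Joint ranges: [-179.16, 179.16], [-48.56, 103.87], [-65.8, 70.77], [-126.05, 130.52], [-82.76, 87.17], [-180, 180]. Speed limits (degrees/s): [127.2, 127.2, 147.25, 180, 180, 180].

### API

Orientations are given as [roll, pitch, yaw] about the fixed x, y, z axes, in that order (R = Rz(yaw) Ry(pitch) Rx(roll)).
In Python, from workcell import bot gives the robot as it stands.
- The arm moves only by the shell command python3 -m crank 'ROWS' [FORCE]. ROWS is JSON, a list of rows, each an object with "gripper": the finger opening in mm, from 0 to 85.4; "travel": the shift along the tool's x, y, z in mm, a list of three; "twist": the turn, a rotation vector about the tool's x, y, z in rad, a list of three. In form: [{"gripper": gripper, "travel": [tx, ty, tz], "twist": [rx, ry, rz]}, ...]. A call has 1 to 12 rows; each row shifts and turns the commanded pose from where the row before left it, along the tool's axes as they then stand; what a row does not reach is not made up. A row lasts 1/8 s, in which the tool goes at most 62.5 mm and 10.7 degrees, less where a joint would pass 70% of its speed; a pose out of reach is approached as far as the arm can. A call is refused whole if a number of a shift passes 62.5 or a number of a turn 0.188, either way. A call with a gripper value outside its range is refused whole. The fingers move at their own pace and stop on an object; FORCE is the grip in N (left out, the last holds). Time passes only in rows, so rows that do not move let the fingers close. It gives the time, the measured TCP pose, the force, the opening and the grip force at its end, in the units of the state.
- bot.get_obs(): the state, without advancing time (a new reading comes with each control period).
- bot.camera(name): name is "scene" or "top" or "wrist"; returns the picture (384x512x3 uint8, red, green, blue); there is no depth.
- bot.calibration(name): a dict with "vfov" (degrees; the focal length in pixels is half the picture's height over the tangent of half this angle, whatever the lens; pixels are square), "cx", "cy" (the principal point, pixels), "camera_from_world" (4x4, takes a point from world to camera coordinates). Camera axes: x right, y down, z forward; pixel columns grow to the right and rows downward; lengths in m; the calibration is good to about 2 mm. A picture is of the moment at which its call begins: read the wrist's pose just before it. calibration takes no time and is no camera call; for the wrist camera it gives the pose at the moment of the call.
- bot.job_done(): hands the job in; it is judged then, once.
The state is a dict: "time": time; "q": joint angles; "qd": joint speeds; "joint_efforts": joint torques, N m; "ee_pos": TCP position; "tcp_rot": TCP orientation; "wrist_force": force on the tool from outside, world axes, zero at the start; "torque": the same for the moment, N m; "opening": finger opening in m; "grasp_force": force on a finger pad.
Only numpy, scipy, OpenCV 4.12 (cv2) and the standard library are available. Lean on these libraries where they do the work, as an engineer would, in place of code of your own. Each camera call takes 0.05 s, during which the arm holds its last target. There are 200 camera calls.

## Working session

There is one attempt and no reset: what is moved stays moved. The work goes in short steps, Python scripts to look and compute and a shell command to move; the robot and the scene stay as the last step left them, time stands still between calls to the robot, and variables do not carry over. Pictures are saved under pics/ and viewed, at most 10 in all, crops included, and the job is handed in when it is done.

```bash
mkdir -p pics
python3 - <<'E'
from workcell import bot
import cv2
for n in("top","scene"):
    im=bot.camera(n); c=bot.calibration(n); print(n,c)
    cv2.imwrite(f"pics/{n}0.png",cv2.resize(im[:,:,::-1],(800,600),interpolation=cv2.INTER_CUBIC))
    cv2.imwrite(f"pics/{n}0raw.png",im[:,:,::-1])
o=bot.get_obs();print(o)
E
```

```text
top {'vfov': 46.10312249077644, 'cx': 263.2856753422457, 'cy': 193.08338762235195, 'camera_from_world': array([[ 0.07033349, -0.99744921,  0.01217657, -0.19177582],
       [-0.91159114, -0.06922625, -0.40522748,  0.51653372],
       [ 0.40503677,  0.01740101, -0.91413479,  1.74962971],
       [ 0.        ,  0.        ,  0.        ,  1.        ]])}
scene {'vfov': 44.65472298957332, 'cx': 251.29671855109146, 'cy': 189.9588719931763, 'camera_from_world': array([[-0.45639862, -0.88971347, -0.01049979,  0.11964706],
       [-0.5532008 ,  0.29297984, -0.77982799,  0.41420591],
       [ 0.69689969, -0.35010392, -0.6259058 ,  1.56793041],
       [ 0.        ,  0.        ,  0.        ,  1.        ]])}
{'time': 0.1, 'q': array([7.15041601e+01, 5.00861797e+00, 1.00397545e+01, 9.50979047e+01,
       3.84117243e-04, 8.99995709e+01]), 'qd': array([ 0.01714847,  0.0657948 ,  0.18821414,  0.01210821, -0.09050437,
        0.0259678 ]), 'joint_efforts': array([ 1.54617661e-03, -5.21560442e+01,  4.65652514e+01,  1.58829661e-02,
        9.58375949e-05,  6.41176499e-07]), 'ee_pos': array([0.17441827, 0.52141309, 0.23065434]), 'tcp_rot': array([-1.79933232e+02, -3.84617047e-04,  1.61504589e+02]), 'wrist_force': array([ 0.38706842,  0.01479479, -0.92493339]), 'torque': array([ 0.04075731, -0.0082994 , -0.01595439]), 'grasp_force': 0.0, 'opening': 0.08525915015386339}
```

View pics/top0.png

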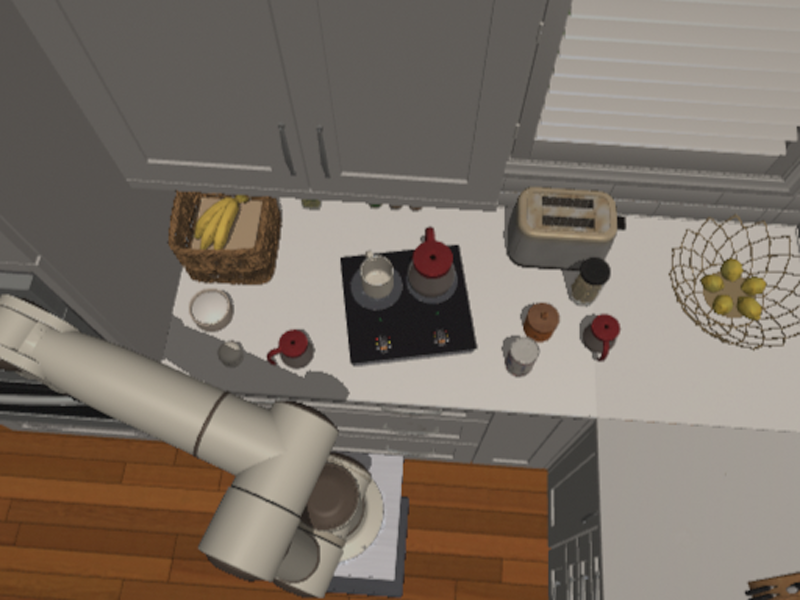

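View pics/scene0.png

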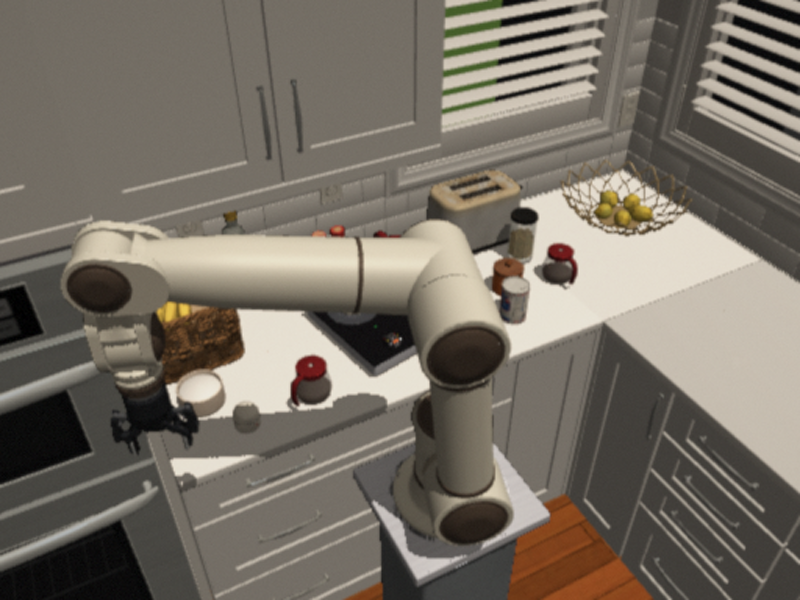

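The top view shows three carafe-like things: (432,265) on the warmer's right plate, and smaller ones at (293,345) and (604,330) on the worktop. The largest, on the plate, is the one meant. The mug is at (377,278) on the left plate, so the wheel is the right one at (441,338). I'll confirm in a crop and fit the warmer's pose.

```bash
cat > h.py <<'E'
import numpy as np
def ray(c,u,v,z):
    f=192/np.tan(np.radians(c["vfov"]/2)); T=c["camera_from_world"]; R=T[:3,:3]
    d=R.T@np.array([(u-c["cx"])/f,(v-c["cy"])/f,1]); o=-R.T@T[:3,3]
    return o+d*(z-o[2])/d[2]
def proj(c,p):
    f=192/np.tan(np.radians(c["vfov"]/2)); T=c["camera_from_world"]; q=T[:3,:3]@p+T[:3,3]
    return np.array([c["cx"]+f*q[0]/q[2],c["cy"]+f*q[1]/q[2]])
E
python3 - <<'E'
from workcell import bot
from h import *
import cv2
c=bot.calibration("top")
for n,(u,v) in dict(bl=(342,257),br=(460,246),fr=(475,350),fl=(352,363)).items(): print(n,ray(c,u/1.5625,v/1.5625,.055).round(3))
for n,(u,v) in dict(wl=(383,342),wr=(441,337)).items(): print(n,ray(c,u/1.5625,v/1.5625,.065).round(3))
im=cv2.imread("pics/top0raw.png")[145:240,205:315]
cv2.imwrite("pics/crop.png",cv2.resize(im,None,fx=6,fy=6,interpolation=cv2.INTER_CUBIC))
E
```

```text
bl [0.676 0.051 0.055]
br [ 0.736 -0.277  0.055]
fr [ 0.427 -0.33   0.055]
fl [ 0.367 -0.01   0.055]
wl [ 0.428 -0.086  0.065]
wr [ 0.453 -0.238  0.065]
```

View pics/crop.png

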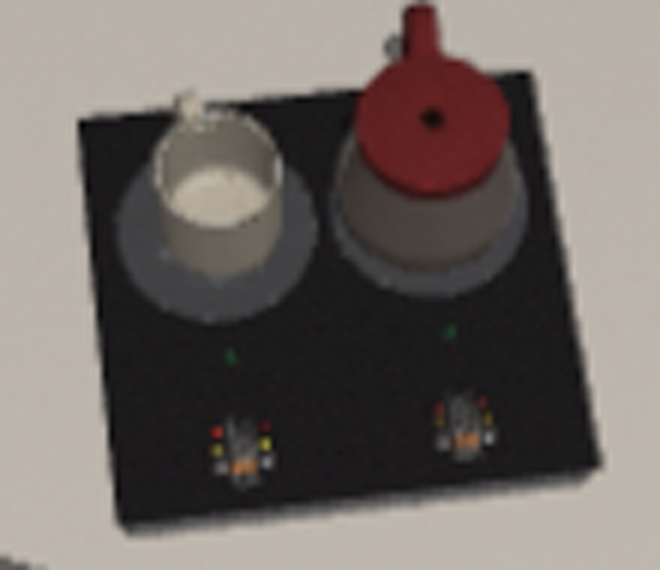

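The crop confirms it: the big carafe is on the right plate, with its wheel at crop (463,425). Both stripes sit at the white dots, so both wheels are off. Fit: yaw about 10°, centre (0.5515, -0.1415), right crown about (0.452, -0.237, 0.069). The wheels measure 154 mm apart, as stated. First I'll shut the gripper, raise it and test the twist direction.

```bash
python3 -m crank '[{"gripper":0,"travel":[0,0,-30],"twist":[0,0,0.176]},{"gripper":0,"travel":[0,0,0],"twist":[0,0,0.176]},{"gripper":0,"travel":[0,0,0],"twist":[0,0,0.176]}]'; python3 -c "
from workcell import bot;o=bot.get_obs();print(o['q'],o['ee_pos'],o['tcp_rot'])"
```

```text
time: 0.48
ee_pos: [0.1745, 0.5216, 0.2612]
tcp_rot: [-180.0, 0.0, 130.9]
wrist_force: [-0.2, 0.4, -0.0]
opening: 0.0324
grasp_force: 0.0
[ 7.15060346e+01  5.79270077e+00  1.43123247e+01  9.85305046e+01
 -8.82457416e-05  1.20585696e+02] [0.17447762 0.52163984 0.2612157 ] [-1.79990678e+02  5.61231423e-03  1.30920339e+02]
```

```bash
python3 -m crank '[{"gripper":0,"travel":[-50,-20,4],"twist":[0,0,0]},{"gripper":0,"travel":[-50,-20,4],"twist":[0,0,0]},{"gripper":0,"travel":[-50,-20,4],"twist":[0,0,0]},{"gripper":0,"travel":[-50,-20,4],"twist":[0,0,0]},{"gripper":0,"travel":[-50,-20,4],"twist":[0,0,0]},{"gripper":0,"travel":[-50,-20,4],"twist":[0,0,0]},{"gripper":0,"travel":[-50,-20,4],"twist":[0,0,0]},{"gripper":0,"travel":[-50,-20,4],"twist":[0,0,0]},{"gripper":0,"travel":[-50,-20,4],"twist":[0,0,0]},{"gripper":0,"travel":[-50,-20,4],"twist":[0,0,0]},{"gripper":0,"travel":[-50,-20,4],"twist":[0,0,0]},{"gripper":0,"travel":[-50,-20,4],"twist":[0,0,0]}]'; python3 -m crank '[{"gripper":0,"travel":[0,0,0],"twist":[0,0,-0.18]},{"gripper":0,"travel":[0,0,0],"twist":[0,0,-0.18]},{"gripper":0,"travel":[0,0,0],"twist":[0,0,-0.18]},{"gripper":0,"travel":[0,0,0],"twist":[0,0,-0.18]},{"gripper":0,"travel":[0,0,0],"twist":[0,0,-0.18]},{"gripper":0,"travel":[0,0,0],"twist":[0,0,-0.135]},{"gripper":0,"travel":[0,0,0],"twist":[0,0,0]}]'
```

```text
time: 1.98
ee_pos: [0.3898, -0.0897, 0.2131]
tcp_rot: [180.0, 0.0, 131.2]
wrist_force: [0.6, 0.9, 0.6]
opening: -0.0001
grasp_force: 0.0
time: 2.85
ee_pos: [0.3895, -0.0877, 0.213]
tcp_rot: [180.0, -0.0, -169.5]
wrist_force: [0.2, 0.1, 0.3]
opening: -0.0002
grasp_force: 0.0
```

```bash
python3 -m crank '[{"gripper":0,"travel":[-7,-40,15],"twist":[0,0,0]},{"gripper":0,"travel":[-7,-40,15],"twist":[0,0,0]},{"gripper":0,"travel":[-7,-40,15],"twist":[0,0,0]},{"gripper":0,"travel":[-6,-37,15],"twist":[0,0,0]},{"gripper":0,"travel":[0,0,0],"twist":[0,0,0]},{"gripper":0,"travel":[0,0,0],"twist":[0,0,0]}]'
python3 - <<'E'
from workcell import bot
from h import *
import cv2,pickle
o=bot.get_obs();c=bot.calibration("wrist");im=bot.camera("wrist")
pickle.dump(c,open("w.pkl","wb"));print(o['ee_pos'],o['tcp_rot'])
for n,p in dict(crown=(.4516,-.237,.069),tcp=o['ee_pos']).items():print(n,proj(c,np.array(p))*1.5625)
cv2.imwrite("pics/w1.png",cv2.resize(im[:,:,::-1],(800,600),interpolation=cv2.INTER_CUBIC))
E
```

```text
time: 3.6
ee_pos: [0.4447, -0.2368, 0.1533]
tcp_rot: [180.0, -0.0, -169.6]
wrist_force: [-0.5, -0.7, 0.4]
opening: 0.0001
grasp_force: 0.0
[ 0.44469031 -0.2368075   0.15328879] [ 1.79963852e+02 -2.57928913e-02 -1.69572732e+02]
crown [408.78822123 321.87257483]
tcp [412.60746321 386.62506654]
```

View pics/w1.png

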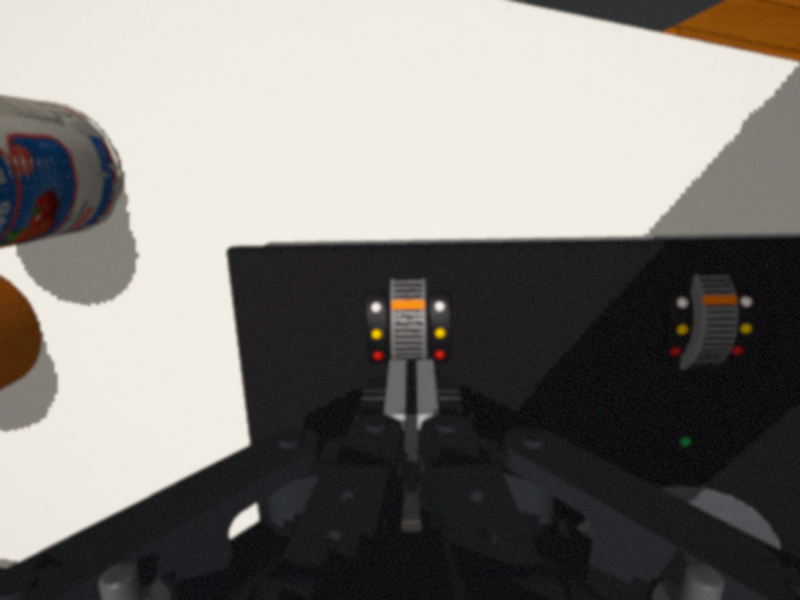

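The wrist view shows the right wheel centred at (408,325), its orange stripe at the white dots, the yellow dots at row 333 beside the crown, and the fingertips ending at row 360.

Run:
```python
import pickle
from h import *
c=pickle.load(open("w.pkl","rb"));s=1.5625
a=[ray(c,u/s,333/s,.0645) for u in(376,440)]; b=[ray(c,u/s,(300+y)/s,.0645) for u,y in((682,2),(746,2))]
for p in a+[sum(a)/2]: print(p.round(4))
print(ray(c,408/s,303/s,.066).round(4))
p=[ray(c,229/s,248/s,.055),ray(c,790/s,237/s,.055)];d=p[0]-p[1];print(p,np.degrees(np.arctan2(d[0],-d[1])), ray(c,683/s,329/s,.0645),ray(c,746/s,329/s,.0645))
```

```text
[ 0.4619 -0.2519  0.0645]
[ 0.4561 -0.2202  0.0645]
[ 0.459  -0.2361  0.0645]
[ 0.443 -0.239  0.066]
[array([ 0.43423257, -0.33150966,  0.055     ]), array([ 0.37826993, -0.05786152,  0.055     ])] 11.557950533672017 [ 0.43186845 -0.10020729  0.0645    ] [ 0.42612802 -0.06897206  0.0645    ]
```

```bash
python3 -m crank '[{"gripper":0,"travel":[-4,0,30],"twist":[0,0,0]},{"gripper":0,"travel":[0,0,30],"twist":[0,0,0]},{"gripper":0,"travel":[0,0,19],"twist":[0,0,0]},{"gripper":0,"travel":[0,0,0],"twist":[0,0,0]},{"gripper":0,"travel":[0,0,0],"twist":[0,0,0]}]'; python3 -m crank '[{"gripper":0,"travel":[0,0,2],"twist":[0,0,0]},{"gripper":0,"travel":[0,0,0],"twist":[0,0,0]}]';python3 -m crank '[{"gripper":0,"travel":[0,0,2],"twist":[0,0,0]},{"gripper":0,"travel":[0,0,0],"twist":[0,0,0]}]'
```

```text
time: 4.28
ee_pos: [0.4494, -0.2365, 0.0756]
tcp_rot: [-179.9, 0.1, -169.4]
wrist_force: [-0.1, 0.4, 0.8]
opening: 0.0002
grasp_force: 0.0
time: 4.53
ee_pos: [0.4491, -0.2366, 0.0728]
tcp_rot: [-180.0, 0.0, -169.5]
wrist_force: [-0.3, 0.1, 0.6]
opening: -0.0
grasp_force: 0.0
time: 4.78
ee_pos: [0.4488, -0.2364, 0.0701]
tcp_rot: [180.0, -0.0, -169.4]
wrist_force: [-0.2, -0.8, -0.4]
opening: -0.0003
grasp_force: 0.0
```

```bash
for i in 1 2; do python3 -m crank '[{"gripper":0,"travel":[0,0,1],"twist":[0,0,0]},{"gripper":0,"travel":[0,0,0],"twist":[0,0,0]}]' | egrep 'ee_pos|wrist'; done
```

```text
ee_pos: [0.4489, -0.2364, 0.0692]
wrist_force: [-0.2, 0.1, -0.2]
ee_pos: [0.4491, -0.2365, 0.0688]
wrist_force: [-0.9, 0.2, 3.6]
```

```bash
python3 -m crank '[{"gripper":0,"travel":[0,0,1],"twist":[0,0,0]},{"gripper":0,"travel":[0,0,0],"twist":[0,0,0]}]' | egrep 'ee_pos|wrist'; python3 -m crank '[{"gripper":0,"travel":[-2,0,0],"twist":[0,0,0]},{"gripper":0,"travel":[-2,0,0],"twist":[0,0,0]}]' | egrep 'ee_pos|wrist'
```

```text
ee_pos: [0.4494, -0.2365, 0.0686]
wrist_force: [-2.3, 2.6, 10.8]
ee_pos: [0.4531, -0.2357, 0.0687]
wrist_force: [-4.1, 2.9, 13.2]
```

Rolling with about 13 N down and 4 N drag. Continuing in small steps.

```bash
for i in 1 2; do python3 -m crank '[{"gripper":0,"travel":[-2,0,0],"twist":[0,0,0]},{"gripper":0,"travel":[-2,0,0],"twist":[0,0,0]}]' | egrep 'ee_pos|wrist'; done; python3 -m crank '[{"gripper":0,"travel":[-2,0,0],"twist":[0,0,0]},{"gripper":0,"travel":[0,0,0],"twist":[0,0,0]}]' | egrep 'ee_pos|wrist'
python3 - <<'E'
from workcell import bot
import cv2
im=bot.camera("wrist")[150:270,180:500]
cv2.imwrite("pics/w2.png",cv2.resize(im[:,:,::-1],None,fx=2.5,fy=2.5,interpolation=cv2.INTER_CUBIC))
E
```

```text
ee_pos: [0.4574, -0.2349, 0.0688]
wrist_force: [-1.1, 3.4, 12.6]
ee_pos: [0.4619, -0.234, 0.0688]
wrist_force: [-0.6, 4.5, 11.0]
ee_pos: [0.4638, -0.2336, 0.0689]
wrist_force: [1.0, 4.3, 11.0]
```

View pics/w2.png

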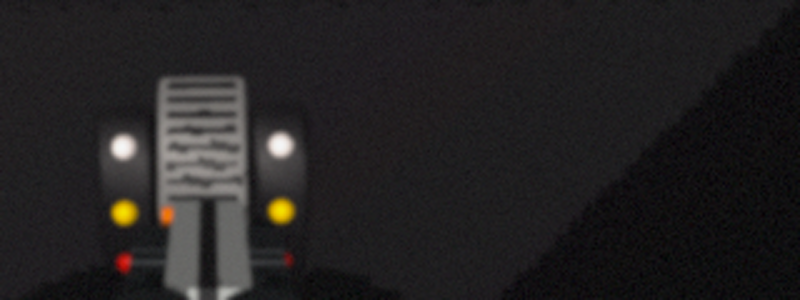

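The orange stripe now shows at (166,215), level with the yellow dots at row 212. I'll lift straight off and check.

```bash
python3 -m crank '[{"gripper":0,"travel":[0,0,-20],"twist":[0,0,0]},{"gripper":0,"travel":[0,0,-40],"twist":[0,0,0]},{"gripper":0,"travel":[15,0,-30],"twist":[0,0,0]},{"gripper":0,"travel":[20,0,0],"twist":[0,0,0]},{"gripper":0,"travel":[0,0,0],"twist":[0,0,0]},{"gripper":0,"travel":[0,0,0],"twist":[0,0,0]}]'
python3 - <<'E'
from workcell import bot
import cv2
im=bot.camera("wrist")
cv2.imwrite("pics/w3.png",cv2.resize(im[:,:,::-1],(800,600),interpolation=cv2.INTER_CUBIC))
E
```

```text
time: 7.32
ee_pos: [0.428, -0.2401, 0.1562]
tcp_rot: [180.0, -0.1, -169.5]
wrist_force: [0.6, 0.4, -0.2]
opening: 0.0
grasp_force: 0.0
```

View pics/w3.png

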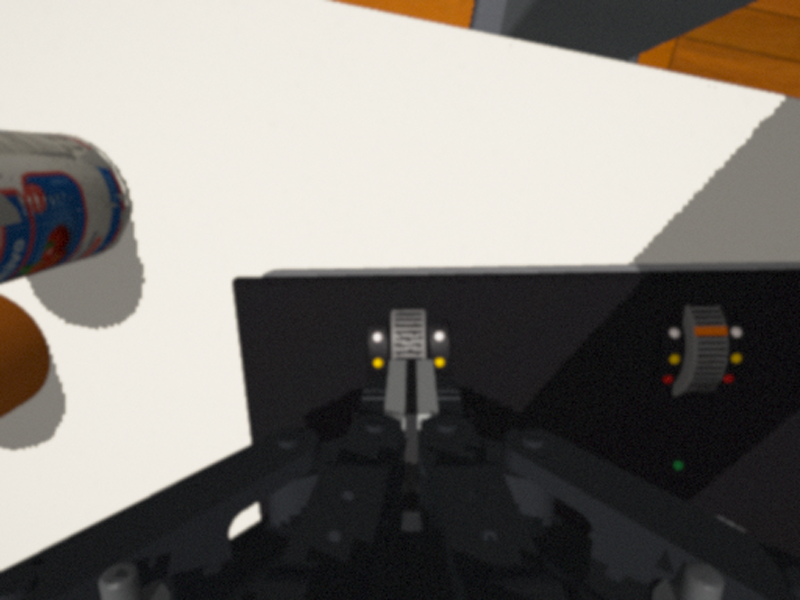

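The fingers now hide the stripe. The right wheel shows no orange by the white dots at row 338, and the left wheel is still off. I'll back the fingers behind the wheel along +y, still high, to see the stripe.

```bash
python3 -m crank '[{"gripper":0,"travel":[0,50,-20],"twist":[0,0,0]},{"gripper":0,"travel":[0,0,0],"twist":[0,0,0]},{"gripper":0,"travel":[0,0,0],"twist":[0,0,0]}]'
python3 - <<'E'
from workcell import bot
import cv2
im=bot.camera("wrist")
cv2.imwrite("pics/w4.png",cv2.resize(im[:,:,::-1],(800,600),interpolation=cv2.INTER_CUBIC))
E
```

```text
time: 7.75
ee_pos: [0.4194, -0.191, 0.1767]
tcp_rot: [180.0, -0.0, -169.4]
wrist_force: [-1.4, -1.0, 0.7]
opening: 0.0002
grasp_force: 0.0
```

View pics/w4.png

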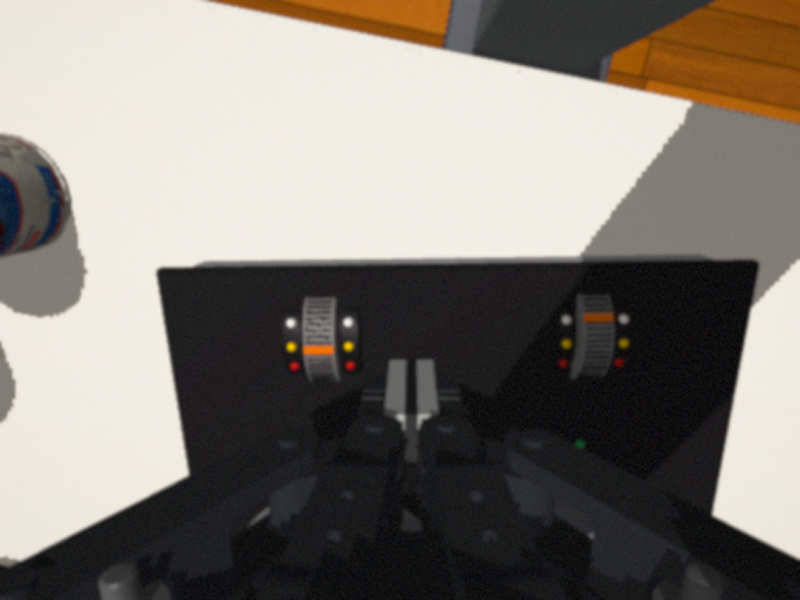

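The right wheel's stripe at (319,349) is at the yellow dots (row 347), and the left wheel's stripe at (599,318) is still at white. Nothing is being touched, so I'm handing in.

```bash
python3 -c "
from workcell import bot;print(bot.job_done())"
```

```text
the job is handed in; nothing more can be done
None
```

The carafe is on the right plate; I rolled the right wheel one click to keep warm (stripe at the yellow dots in the last picture), left the left wheel off, lifted the finger clear and handed the job in at about 8 s, with no verdict returned.

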